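Fit the sugar windows to the gingerbread house walls

TASK

The walls of a gingerbread house are laid out on the sheet pan. Put each of the four sugar windows flat on its wall, over the opening of its own shape, centred and straight with it so that the rim covers the edge of the opening all round, the arched one with its round head towards the gable's peak. Set them down without dropping them, they are brittle, and leave the icing bottle standing where it is.

Things in the scene. Friction and masses are not known exactly. Their poses are not given: they have to be found in the camera images.
- round_window: Loose gingerbread window, 10 mm thick, 15 to 37 g: dark rim 10 mm wide round an amber sugar pane. Lies flat on the pan, near row; breaks if dropped over 25 mm. Origin: middle of underside, z up. Disc 54 mm across, any yaw will do. The pan's floor, under windows and walls, is 3 mm above the table; its rim 28 mm.
- arched_window: Loose gingerbread window, 10 mm thick, 15 to 37 g: dark rim 10 mm wide round an amber sugar pane. Lies flat on the pan, near row; breaks if dropped over 25 mm. Origin: middle of underside, z up. 72 mm high (x), 48 mm wide (y): sill at x = -36 mm, straight sides up to x = +12, then a half circle to the crown at x = +36. Upright glazing bar. Best held across y at x = -5.
- square_window: Loose gingerbread window, 10 mm thick, 15 to 37 g: dark rim 10 mm wide round an amber sugar pane. Lies flat on the pan, near row; breaks if dropped over 25 mm. Origin: middle of underside, z up. Square, 52 x 52 mm, sides along its x and y, with a glazing-bar cross.
- wide_window: Loose gingerbread window, 10 mm thick, 15 to 37 g: dark rim 10 mm wide round an amber sugar pane. Lies flat on the pan, near row; breaks if dropped over 25 mm. Origin: middle of underside, z up. Oblong: 46 mm along its x, 78 mm along its y, one glazing bar across the middle.
- arch_crown (a point): The crown of arched_window: top of its round head, on the outer edge, half way up the thickness, 36 mm from its origin along its x.
- front_gable: Light-brown gingerbread wall, 10 mm thick, lying flat and firm on the pan, far row. Origin: on its underside below the middle of its window opening; x to the wall's top (away from the robot within 12 deg). Pointed house front, 116 mm wide, foot at x = -90 mm, peak at +52. Round opening, 34 mm across. White icing dots 3 mm high near edges. A doorway 34 x 46 mm cut into its foot stays empty.
- back_gable: Light-brown gingerbread wall, 10 mm thick, lying flat and firm on the pan, far row. Origin: on its underside below the middle of its window opening; x to the wall's top (away from the robot within 12 deg). Pointed house back, 116 mm wide, foot at x = -74 mm, peak at +68. Arched opening 52 mm high (x, -26 to +26 mm), 28 mm wide, round head towards the peak. White icing dots 3 mm high near edges.
- square_wall: Light-brown gingerbread wall, 10 mm thick, lying flat and firm on the pan, far row. Origin: on its underside below the middle of its window opening; x to the wall's top (away from the robot within 12 deg). Side wall, 84 mm along x, 120 mm along y. Square opening 32 x 32 mm in the middle. White icing dots 3 mm high near two edges.
- wide_wall: Light-brown gingerbread wall, 10 mm thick, lying flat and firm on the pan, far row. Origin: on its underside below the middle of its window opening; x to the wall's top (away from the robot within 12 deg). Side wall, 84 mm along x, 120 mm along y. Oblong opening, 26 mm along x, 58 mm along y, in the middle. White icing dots 3 mm high near two edges.
- icing_bottle: White squeeze bottle, blue collar, steel nozzle, 52 mm across, 155 mm high, standing on the table beside the pan on the robot's right. Origin: middle of underside. Leave it standing where it is.
Mind the look-alikes: they are no part of the job. Leave any green or pink look-alike of the square_window alone.

How it is judged (in metres and radians):
At the end, for the whole second after the job is handed in: Each window lies flat on the wall with its shape of opening, middle within 8 mm of the opening's, underside on the wall (8 to 13 mm above the wall's), level within 0.06 rad; all but the round one straight within 0.15 rad, the arched one's crown towards the peak; all released and at rest (horizontal distance between round_window and front_gable below 0.008 m and z of round_window in the frame of front_gable between 0.008 and 0.013 m and angle between each of round_window, arched_window, square_window, wide_window's own z axis and vertical below 0.06 rad and linear speed of each of round_window, arched_window, square_window, wide_window below 0.02 m/s and horizontal distance between arched_window and back_gable below 0.008 m and z of arched_window in the frame of back_gable between 0.008 and 0.013 m and angle between the x axis of arched_window and the x axis of back_gable, either way round below 0.15 rad and horizontal distance between square_window and square_wall below 0.008 m and z of square_window in the frame of square_wall between 0.008 and 0.013 m and (angle between the x axis of square_window and the x axis of square_wall, either way round below 0.15 rad or angle between the x axis of square_window and the y axis of square_wall, either way round below 0.15 rad) and horizontal distance between wide_window and wide_wall below 0.008 m and z of wide_window in the frame of wide_wall between 0.008 and 0.013 m and angle between the x axis of wide_window and the x axis of wide_wall, either way round below 0.15 rad and x of arch_crown in the frame of back_gable above 0.02 m); the robot touches nothing.
It fails at once if a window is dropped: it falls freely faster than 0.75 m/s (a fall of more than about 28 mm) ((linear speed of round_window above 0.75 m/s and contact force between round_window and the fingers below 0.05 N) or (linear speed of arched_window above 0.75 m/s and contact force between arched_window and the fingers below 0.05 N) or (linear speed of square_window above 0.75 m/s and contact force between square_window and the fingers below 0.05 N) or (linear speed of wide_window above 0.75 m/s and contact force between wide_window and the fingers below 0.05 N)).
It fails at once if the icing bottle is pushed more than 20 mm or tipped (distance of icing_bottle from where it was at the start of the episode above 0.02 m or angle between icing_bottle's own z axis and vertical above 0.3 rad).
It also fails if it takes over 96 s, if anything falls off the work surface, if the arm or the gripper's body presses on something with over 40 N, if the wrist force passes 120 N, or if a joint passes its speed limit or range.

ROBOT

A 7-joint arm with a two-finger parallel gripper is mounted at the origin on the work surface. World frame = base frame: x ahead of the robot, y to its left, z up, the work surface at z = 0. Lengths are in mm, angles in rad, forces in N, time in s.
With the tool pointing down it reaches from about 400 to 850 mm from the base axis. Payload 10.4 kg.
Tool frame: the origin (TCP) lies midway between the tips of the shut fingers; the grasp point (between the pads) lies 19 mm behind it; z points along the fingers, y is the line along which they close (so a half turn about z gives the same grasp; the last joint's range is limited). The gripper opens to 85 mm and grips with 20 to 120 N. Pads are 22 mm wide; open, the fingers measure 114 mm over their backs; the gripper's body (76 mm by 85 mm) begins 54 mm behind the grasp point. The pads swing forward as they close: fully open they stand 13 mm farther back than shut.
Start: joints at [1.324, 0.332, -0.065, 1.46, 0.022, 1.35, -0.088], TCP at [138.73, -609.43, 231.338] pointing down, gripper open.
Joint ranges: [-2.6, 2.6], [-0.5, 2.12], [-1.47, 1.34], [0.16, 2.42], [-1.27, 4.41], [0.06, 2.06], [-2.6, 2.6]. Speed limits (rad/s): [2.22, 2.22, 2.79, 2.79, 3.14, 3.14, 3.14].

INTERFACE

Orientations are given as a unit quaternion [w, x, y, z].
In Python, from plant import bot gives the robot as it stands.
- The arm moves only by the shell command python3 -m creep 'ROWS'. ROWS is JSON, a list of rows, each a list of 3 entries, a list of its own where there are three numbers: the shift along the tool's x, y, z in mm, then the turn, a rotation vector about the tool's x, y, z in degrees, then the closure, from 0 (fully open) to 1 (shut). In form: [[[x, y, z], [rx, ry, rz], jaw], ...]. A call has 1 to 20 rows; each row is the pose to reach, as a shift and turn from the pose commanded when the call began, along the tool's axes at that moment; what a row does not reach only later rows make up. A row lasts 1/10 s, in which the tool goes at most 50 mm and 8.59 degrees, less where a joint would pass 70% of its speed; a pose out of reach is approached as far as the arm can. A call with a gripper value outside its range is refused whole. The fingers move at their own pace and stop on an object; the grip force is fixed at half the most. Time passes only in rows, so rows that repeat a pose let the fingers close. It gives the time, the measured TCP pose, the force, the opening and the grip force at its end, in the units of the state.
- bot.state(): the state, without advancing time (a new reading comes with each control period).
- bot.get_image(name): name is "scene" or "side" or "wrist"; returns a dict with "color" (420x560x3 uint8, red, green, blue), "range_z" (420x560 float32, mm along the optical axis (not along the pixel's ray), 0 where there is no reading), "vertical_fov" (degrees; the focal length in pixels is half the picture's height over the tangent of half this angle, whatever the lens; pixels are square), "cx", "cy" (the principal point, pixels), "xyz" and "orientation" of the camera in the world. Camera axes: x right, y up, looking along -z (the intrinsics and any distortion apply to the point x, -y, -z); pixel columns grow to the right and rows downward; lengths in mm; the calibration is good to about 2 mm. A picture is of the moment at which its call begins.
- bot.hand_in(): hands the job in; it is judged then, once.
The state is a dict: "t": time; "joint_positions": joint angles; "joint_velocities": joint speeds; "joint_torque": joint torques, N m; "tool_pos": TCP position; "eef_rot": TCP orientation; "wrist_force": force on the tool from outside, world axes, zero at the start; "torque": the same for the moment, N m; "gripper_width": opening from 0.0 (shut) to 1.0 (fully open); "finger_force": force on a finger pad.
Only numpy, scipy, OpenCV 4.12 (cv2) and the standard library are available. Lean on these libraries where they do the work, as an engineer would, in place of code of your own. Each camera call takes 0.05 s, during which the arm holds its last target. There are 200 camera calls.

## Working session

There is one attempt and no reset: what is moved stays moved. The work goes in short steps, Python scripts to look and compute and a shell command to move; the robot and the scene stay as the last step left them, time stands still between calls to the robot, and variables do not carry over. Pictures are saved under pics/ and viewed, at most 14 in all, crops included, and the job is handed in when it is done.

```bash
ls; mkdir -p pics; python3 - <<'E'
from plant import bot
import cv2
s=bot.state();print({k:s[k] for k in('t','tool_pos','eef_rot','gripper_width','wrist_force')})
for n in("scene","side"):
    d=bot.get_image(n);print(n,{k:v for k,v in d.items() if k not in("color","range_z")})
    cv2.imwrite(f"pics/{n}0.png",d["color"][:,:,::-1])
E
```

```text
pics
{'t': 0.0, 'tool_pos': array([ 138.61126819, -609.04712445,  230.47282383]), 'eef_rot': array([-7.36481620e-04,  9.93744063e-01,  1.11678908e-01, -1.25365533e-04]), 'gripper_width': 0.9972148685355178, 'wrist_force': array([ 0.49512564, -0.31694745,  0.81024397])}
scene {'vertical_fov': 49.4018598180213, 'cx': 284.7616584477965, 'cy': 211.85707506559666, 'xyz': array([1138.15140437, -170.46232266, 1014.369103  ]), 'orientation': array([0.7514122 , 0.22337929, 0.17159131, 0.59668904])}
side {'vertical_fov': 51.0397258265056, 'cx': 274.433424154947, 'cy': 210.41836013570807, 'xyz': array([ 424.96583033, 1134.48909297,  914.23195923]), 'orientation': array([-0.0498096 , -0.02607435,  0.4476663 ,  0.89243152])}
```

View pics/scene0.png

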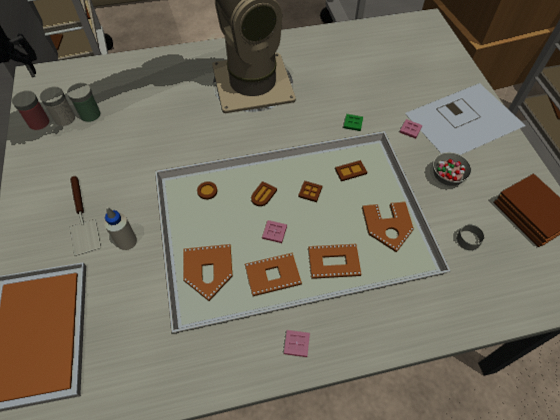

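View pics/side0.png

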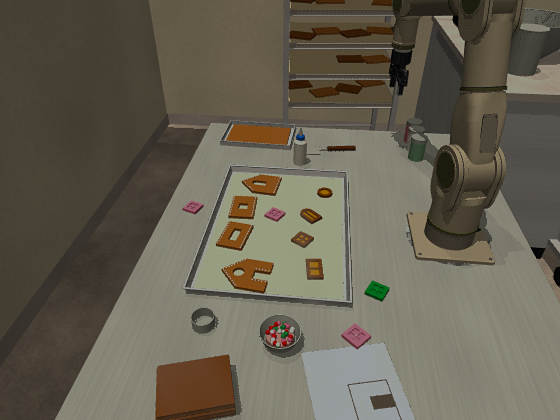

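The scene picture shows these candidates:
- **Loose windows:** round (207,190), arched (264,194), brown square (311,191) and wide (351,170).
- **Walls:** back gable (208,270), square wall (273,273), wide wall (335,261), and front gable with the doorway (389,226).
- **Square look-alikes to leave alone:** pink (275,231), (296,343) and (411,128), green (353,122).
- **Bottle:** (120,230).

The brown square at (311,191) is the one I want. Next I'll rectify to metric and measure.

```bash
cat > h.py <<'E'
import numpy as np, cv2
from scipy.spatial.transform import Rotation as R
from plant import bot
def rot(q): return R.from_quat(np.r_[q[1:],q[0]])
def project(d,P):
    p=rot(d["orientation"]).inv().apply(np.asarray(P,float)-d["xyz"])
    f=d["color"].shape[0]/2/np.tan(np.radians(d["vertical_fov"]/2))
    return np.stack([d["cx"]+f*p[:,0]/-p[:,2], d["cy"]-f*p[:,1]/-p[:,2]],1)
def ortho(d,z,x0,x1,y0,y1,s):
    "top view of plane z, s px/mm; rows: x from x1 down to x0, cols: y from y1 down to y0"
    Q=np.array([[x1,y1,z],[x1,y0,z],[x0,y0,z],[x0,y1,z]],float)
    w,h=int((y1-y0)*s),int((x1-x0)*s)
    H=cv2.getPerspectiveTransform(project(d,Q).astype(np.float32),np.float32([[0,0],[w,0],[w,h],[0,h]]))
    return cv2.warpPerspective(d["color"],H,(w,h),flags=cv2.INTER_CUBIC)
def world(px,x1,y1,s): px=np.asarray(px,float); return np.stack([x1-px[...,1]/s,y1-px[...,0]/s],-1)
def brown(im):
    h=cv2.cvtColor(im,cv2.COLOR_RGB2HSV)
    return ((h[...,0]<24)&(h[...,1]>110)).astype(np.uint8)*255
E
python3 - <<'E'
from h import *
d=bot.get_image("scene")
b=(300,900,-450,450)
im=ortho(d,13,*b,.8)
cv2.imwrite("pics/o0.png",im[:,:,::-1])
m=brown(im);cs,hi=cv2.findContours(m,cv2.RETR_CCOMP,cv2.CHAIN_APPROX_NONE)
for c,h in zip(cs,hi[0]):
    a=cv2.contourArea(c)/.64
    if a<300: continue
    (cx,cy),(w,hh),an=cv2.minAreaRect(c)
    print('hole' if h[3]>=0 else 'out', int(a),world((cx,cy),900,450,.8).round(),round(w/.8),round(hh/.8),round(an))
# depth check
for uv in [(207,190),(264,194),(311,191),(351,170),(230,220),(120,235),(392,246)]:
    z=d["range_z"][uv[1],uv[0]];f=210/np.tan(np.radians(d["vertical_fov"]/2))
    print(uv,(d["xyz"]+rot(d["orientation"]).apply([(uv[0]-d["cx"])*z/f,-(uv[1]-d["cy"])*z/f,-z])).round(1))
E
```

```text
out 2288 [ 399. -202.] 56 50 90
out 3711 [421. 195.] 49 80 84
out 3260 [446. -60.] 49 74 45
out 2740 [464.  67.] 52 57 32
out 11332 [617. 237.] 118 143 7
hole 825 [637. 234.] 34 31 45
out 12582 [ 640. -235.] 116 143 6
hole 1342 [ 644. -235.] 30 51 7
out 9575 [678. -83.] 87 120 88
hole 979 [679. -83.] 32 34 87
out 9698 [678.  70.] 121 87 9
hole 1403 [678.  70.] 59 26 9
(207, 190) [ 395.4 -202.3    7.6]
(264, 194) [443.4 -55.3   8.9]
(311, 191) [463.8  69.7  11.4]
(351, 170) [420.3 196.3  12.5]
(230, 220) [ 500.  -157.6    2.5]
(120, 235) [ 527.3 -418.8   72.6]
(392, 246) [673.1 222.1  14.9]
```

View pics/o0.png

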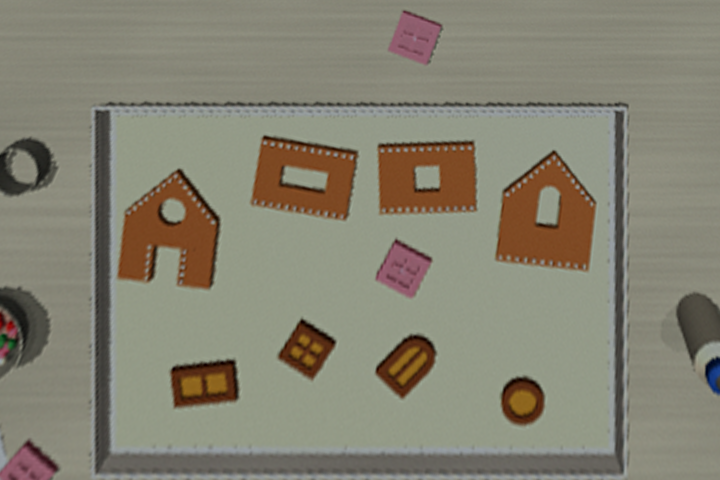

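The rectified view agrees with the stated sizes. All four windows and four walls are identified, and the loose brown square sits at ortho (307,349). Now I'll move in and refine with the wrist camera.

```bash
cat >> h.py <<'E'
def yaw(s): v=rot(s["eef_rot"]).apply([1,0,0]); return np.degrees(np.arctan2(v[1],v[0]))
def goto(*targets):
    "targets (x,y,z,yaw deg of tool x): shift and turn in tool axes from the current pose"
    s=bot.state(); r=rot(s["eef_rot"])
    print("at",s["t"].__round__(2),s["tool_pos"].round(1),"yaw",round(yaw(s),1),"tilt",np.degrees(np.arccos(min(1,-r.as_matrix()[2,2]))).round(2),"w",round(s["gripper_width"],3),"F",s["wrist_force"].round(1),"q",s["joint_positions"].round(2))
    for x,y,z,a in targets:
        a=(a-yaw(s)+180)%360-180
        down=R.from_euler("z",yaw(s)+a,degrees=True)*R.from_euler("x",180,degrees=True)
        print("->",r.inv().apply(np.array([x,y,z])-s["tool_pos"]).round(1),(r.inv()*down).as_rotvec(degrees=True).round(2))
E
python3 -c "
from h import *
goto((440,-20,330,0))"
```

```text
at 0.15 [ 138.7 -609.1  230.7] yaw 12.8 tilt 0.06 w 1.004 F [ 0.4 -0.8 -0. ] q [ 1.32  0.33 -0.06  1.46  0.02  1.35 -0.09]
-> [ 424.6 -507.7  -98.8] [-6.000e-02  1.000e-02  1.282e+01]
```

```bash
python3 -m creep '[[[425,-508,-99],[0,0,12.8],0],[[425,-508,-99],[0,0,12.8],0],[[425,-508,-99],[0,0,12.8],0],[[425,-508,-99],[0,0,12.8],0],[[425,-508,-99],[0,0,12.8],0],[[425,-508,-99],[0,0,12.8],0],[[425,-508,-99],[0,0,12.8],0],[[425,-508,-99],[0,0,12.8],0],[[425,-508,-99],[0,0,12.8],0],[[425,-508,-99],[0,0,12.8],0],[[425,-508,-99],[0,0,12.8],0],[[425,-508,-99],[0,0,12.8],0],[[425,-508,-99],[0,0,12.8],0],[[425,-508,-99],[0,0,12.8],0],[[425,-508,-99],[0,0,12.8],0],[[425,-508,-99],[0,0,12.8],0],[[425,-508,-99],[0,0,12.8],0],[[425,-508,-99],[0,0,12.8],0]]'
python3 - <<'E'
from h import *
goto()
d=bot.get_image("wrist");cv2.imwrite("pics/w0.png",d["color"][:,:,::-1]);print(d["xyz"],d["orientation"],d["vertical_fov"])
E
```

```text
t: 1.95
tool_pos: [440.0, -21.0, 330.1]
eef_rot: [0.0, 1.0, -0.001, -0.0]
wrist_force: [0.5, -0.9, 0.5]
gripper_width: 1.001
finger_force: 0.0
at 1.95 [440.  -21.  330.1] yaw -0.1 tilt 0.03 w 1.001 F [ 0.5 -0.9  0.5] q [ 0.76 -0.1  -0.74  1.71 -0.07  1.5  -1.55]
[511.87144167 -21.01347007 472.4912747 ] [-0.69948054  0.10229929 -0.10206421  0.69988908] 67.41257787155305
```

View pics/w0.png

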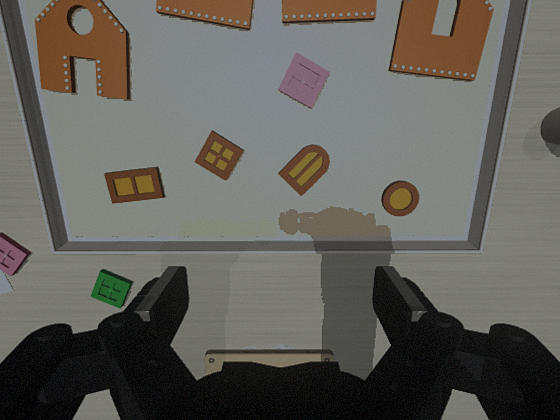

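The wrist view shows wide (134,185), square (219,155), arch (305,168) and round (400,198), with the pink decoy at (304,80). The walls are cut off at the top, so I'll measure the windows here, shift forward and measure the walls.

```bash
cat >> h.py <<'E'
def measure(x0,x1,y0=-330,y1=330,s=2,z=8,amin=500):
    d=bot.get_image("wrist"); m=brown(ortho(d,z,x0,x1,y0,y1,s))
    m=cv2.morphologyEx(m,cv2.MORPH_OPEN,np.ones((3,3)))
    cs,hi=cv2.findContours(m,cv2.RETR_CCOMP,cv2.CHAIN_APPROX_NONE)
    for c,h in zip(cs,hi[0]):
        a=cv2.contourArea(c)/s/s
        if a<amin: continue
        (cx,cy),(w,hh),an=cv2.minAreaRect(c); M=cv2.moments(c)
        print('hole' if h[3]>=0 else 'out ',int(a),"rect",world((cx,cy),x1,y1,s).round(1),round(w/s,1),round(hh/s,1),"yaw mod90",round(-an%90,1),"centroid",world((M["m10"]/M["m00"],M["m01"]/M["m00"]),x1,y1,s).round(1))
E
python3 -c "
from h import *
measure(350,520)"
python3 -m creep '[[[130,0,0],[0,0,0],0],[[130,0,0],[0,0,0],0],[[130,0,0],[0,0,0],0],[[130,0,0],[0,0,0],0],[[130,0,0],[0,0,0],0]]' | head -2
python3 -c "
from h import *
goto()
measure(350,800)"
```

```text
out  2244 rect [ 395.1 -203.5] 54.1 53.2 yaw mod90 59.4 centroid [ 395.2 -203.6]
out  3546 rect [416.2 199. ] 46.4 79.1 yaw mod90 6.5 centroid [416.3 199.1]
out  3136 rect [442.9 -60. ] 48.9 71.5 yaw mod90 45.8 centroid [441.3 -58.3]
out  2652 rect [460.   69.1] 52.1 52.4 yaw mod90 57.8 centroid [460.1  69.1]
t: 2.55
tool_pos: [570.4, -19.7, 329.5]
at 2.55 [570.4 -19.7 329.5] yaw 0.0 tilt 0.11 w 0.998 F [-0.4  0.1 -0.2] q [ 0.62  0.27 -0.83  1.41  0.2   1.55 -1.76]
out  531 rect [ 409.3 -213. ] 49.1 18.9 yaw mod90 54.6 centroid [ 408.4 -214.5]
out  3444 rect [415.4 198.7] 48.7 79.2 yaw mod90 6.6 centroid [416.4 200.8]
out  3177 rect [442.6 -60. ] 49.4 72.8 yaw mod90 45.8 centroid [440.4 -58.2]
out  2639 rect [459.   68.7] 51.9 53.3 yaw mod90 57.8 centroid [458.8  68.9]
out  11575 rect [614.6 240.6] 119.3 142.5 yaw mod90 83.3 centroid [605.6 241.6]
hole 820 rect [634.2 237. ] 31.0 34.5 yaw mod90 0.0 centroid [634.4 237.3]
out  13086 rect [ 638.8 -235.3] 119.4 142.7 yaw mod90 83.7 centroid [ 625.2 -233.4]
hole 1300 rect [ 641.7 -235.9] 29.2 53.4 yaw mod90 84.1 centroid [ 640.7 -235. ]
out  9897 rect [676.8 -83. ] 84.9 120.7 yaw mod90 1.9 centroid [676.2 -83.1]
hole 1066 rect [676.5 -82.4] 33.6 33.3 yaw mod90 2.0 centroid [676.5 -82.4]
out  9899 rect [675.9  72.8] 121.6 85.0 yaw mod90 80.6 centroid [675.2  72.9]
hole 1578 rect [675.8  72.4] 59.5 27.9 yaw mod90 80.8 centroid [675.8  72.4]
```

```bash
cat >> h.py <<'E'
def tips():
    "height of each finger's lowest point above the TCP, from the wrist depth image"
    d=bot.get_image("wrist");s=bot.state();z=d["range_z"];f=210/np.tan(np.radians(d["vertical_fov"]/2))
    v,u=np.nonzero(z>0);zz=z[v,u]
    W=d["xyz"]+rot(d["orientation"]).apply(np.stack([(u-d["cx"])*zz/f,-(v-d["cy"])*zz/f,-zz],1))
    L=rot(s["eef_rot"]).inv().apply(W-s["tool_pos"]); k=(abs(L[:,0])<13)&(abs(L[:,1])<62)&(L[:,2]>-45)&(L[:,2]<15)
    for sg in(-1,1):
        q=L[k&(L[:,1]*sg>0)]
        if len(q): print("width",round(s["gripper_width"],3),"tip z",np.percentile(q[:,2],[95,99,100]).round(1),"inner y",np.percentile(q[:,1]*sg,[0,1,5]).round(1),"x",q[:,0].min().round(1),q[:,0].max().round(1))
E
python3 -c "
from h import *
tips(); goto((460,69,120,-32.2))"

```

```text
width 0.998 tip z [-16.5 -13.7 -11.7] inner y [42.  42.2 42.3] x -12.3 11.2
width 0.998 tip z [-16.5 -13.6 -12.1] inner y [42.  42.4 42.5] x -12.0 11.4
at 2.65 [569.7 -19.8 330.6] yaw 0.0 tilt 0.04 w 0.998 F [-1.  -0.4 -0.2] q [ 0.63  0.27 -0.83  1.41  0.2   1.55 -1.76]
-> [-109.7  -88.9  210.5] [ 3.000e-02 -2.000e-02  3.222e+01]
```

```bash
python3 -m creep '[[[-110,-89,210],[0,0,32.2],0.3],[[-110,-89,210],[0,0,32.2],0.3],[[-110,-89,210],[0,0,32.2],0.3],[[-110,-89,210],[0,0,32.2],0.3],[[-110,-89,210],[0,0,32.2],0.3],[[-110,-89,210],[0,0,32.2],0.3],[[-110,-89,210],[0,0,32.2],0.3]]' | head -3
python3 -c "
from h import *
tips()
measure(400,520,0,140)
goto((460,69,20,-32.2))"

```

```text
t: 3.35
tool_pos: [459.5, 68.8, 120.5]
eef_rot: [0.001, 0.961, -0.277, 0.0]
width 0.702 tip z [-8.9 -5.2 -3.6] inner y [28.2 28.4 28.5] x -13.0 10.8
width 0.702 tip z [-9.  -5.5 -2.9] inner y [30.5 30.8 30.9] x -13.0 10.6
out  2728 rect [459.8  69. ] 52.5 53.5 yaw mod90 57.4 centroid [459.8  69.1]
at 3.45 [461.7  68.5 122. ] yaw -32.2 tilt 0.18 w 0.699 F [0.4 0.6 0.8] q [ 0.54  0.16 -0.83  1.96  0.13  1.07 -2.48]
-> [ -2.    0.6 101.9] [-0.06 -0.17 -0.04]
```

```bash
python3 -m creep '[[[0,0,45],[0,0,0],0.3],[[0,0,90],[0,0,0],0.3],[[0,0,108],[0,0,0],0.3],[[0,0,117],[0,0,0],0.3],[[0,0,117],[0,0,0],0.3],[[0,0,117],[0,0,0],0.3],[[0,0,117],[0,0,0],1],[[0,0,117],[0,0,0],1],[[0,0,117],[0,0,0],1],[[0,0,117],[0,0,0],1],[[0,0,117],[0,0,0],1]]'

```

```text
t: 4.55
tool_pos: [461.9, 69.1, 5.2]
eef_rot: [-0.0, 0.961, -0.277, 0.001]
wrist_force: [-2.4, -0.8, 10.6]
gripper_width: 0.579
finger_force: 60.3
```

```bash
python3 -m creep '[[[0,0,-5],[0,0,0],1],[[0,0,-45],[0,0,0],1],[[0,0,-90],[0,0,0],1],[[0,0,-90],[0,0,0],1]]'
python3 - <<'E'
from h import *
goto((676.5,-82.6,60,2)); d=bot.get_image("wrist"); cv2.imwrite("pics/w1.png",d["color"][200:,:,::-1])
E
```

```text
t: 4.95
tool_pos: [464.0, 69.9, 99.3]
eef_rot: [-0.001, 0.961, -0.277, 0.005]
wrist_force: [-0.0, 0.1, -0.7]
gripper_width: 0.58
finger_force: 62.5
at 4.95 [464.   69.9  99.3] yaw -32.2 tilt 0.55 w 0.58 F [-0.   0.1 -0.7] q [ 0.41  0.17 -0.7   1.99  0.13  1.01 -2.48]
-> [260.7  16.1  41.3] [ -0.14  -0.53 -34.18]
```

View pics/w1.png

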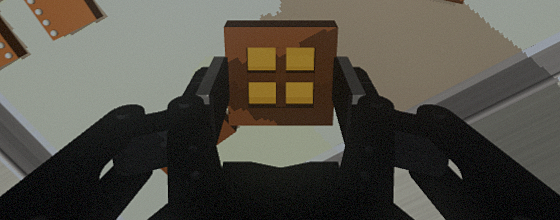

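```bash
python3 -m creep '[[[261,16,39],[0.1,-0.5,-34.2],1],[[261,16,39],[0.1,-0.5,-34.2],1],[[261,16,39],[0.1,-0.5,-34.2],1],[[261,16,39],[0.1,-0.5,-34.2],1],[[261,16,39],[0.1,-0.5,-34.2],1],[[261,16,39],[0.1,-0.5,-34.2],1],[[261,16,39],[0.1,-0.5,-34.2],1],[[261,16,39],[0.1,-0.5,-34.2],1],[[261,16,39],[0.1,-0.5,-34.2],1]]'
python3 - <<'E'
from h import *
goto((676.5,-82.6,14,2))
p=bot.state()["tool_pos"]
measure(p[0]-50,p[0]+60,p[1]-50,p[1]+50,4,p[2]+3)
tips()
E
```

```text
t: 5.9
tool_pos: [671.9, -81.9, 54.5]
eef_rot: [-0.002, 1.0, 0.019, -0.004]
wrist_force: [0.6, 0.7, -0.1]
gripper_width: 0.582
finger_force: 62.4
at 5.9 [671.9 -81.9  54.5] yaw 2.1 tilt 0.53 w 0.582 F [ 0.6  0.7 -0.1] q [ 0.48  0.67 -0.6   1.46  0.39  1.15 -1.72]
-> [ 4.9  1.1 40.5] [-0.26  0.46  0.12]
out  6258 rect [683.6 -82.1] 83.9 90.6 yaw mod90 1.9 centroid [688.5 -81.8]
width 0.582 tip z [-2.8 -2.3 -1.4] inner y [0.3 0.4 2.3] x -13.0 13.0
width 0.582 tip z [-2.9 -2.2 -1.3] inner y [0.1 0.2 2.1] x -13.0 13.0
```

```bash
cat >> h.py <<'E'
def held():
    "pose of the held window in the tool frame, from brown pixels at its depth"
    d=bot.get_image("wrist");s=bot.state();z=d["range_z"];f=210/np.tan(np.radians(d["vertical_fov"]/2))
    hs=cv2.cvtColor(d["color"],cv2.COLOR_RGB2HSV)
    v,u=np.nonzero((z>0)&(hs[...,0]<28)&(hs[...,1]>100));zz=z[v,u]
    W=d["xyz"]+rot(d["orientation"]).apply(np.stack([(u-d["cx"])*zz/f,-(v-d["cy"])*zz/f,-zz],1))
    L=rot(s["eef_rot"]).inv().apply(W-s["tool_pos"]); k=(abs(L[:,0])<60)&(abs(L[:,1])<50)&(L[:,2]>-25)&(L[:,2]<8)
    L=L[k]; t=np.percentile(L[:,2],15); T=L[L[:,2]<t+4]
    n=np.linalg.lstsq(np.c_[T[:,:2],np.ones(len(T))],T[:,2],rcond=None)[0]
    r=cv2.minAreaRect(T[:,:2].astype(np.float32))
    print("held top z",np.median(T[:,2]).round(1),"slope x,y",n[:2].round(3),"rect centre",np.round(r[0],1),"size",np.round(r[1],1),"ang",round(r[2],1),"pts",len(T))
E
python3 -m creep '[[[4,0,0],[0,0,0],1],[[4,0,0],[0,0,0],1],[[4,0,0],[0,0,0],1]]' | head -3
python3 - <<'E'
from h import *
goto((676.5,-82.6,14,2));held()
E
```

```text
t: 6.3
tool_pos: [676.8, -83.0, 54.4]
eef_rot: [-0.002, 1.0, 0.018, -0.004]
at 6.3 [676.8 -83.   54.4] yaw 2.0 tilt 0.49 w 0.579 F [ 0.  -0.4  0. ] q [ 0.47  0.68 -0.6   1.44  0.39  1.15 -1.72]
-> [ 0.  -0.3 40.4] [-0.23  0.43  0.03]
held top z -7.2 slope x,y [-0.002 -0.013] rect centre [-0.9  0.1] size [53.  77.2] ang 0.2 pts 9173
```

```bash
python3 -m creep '[[[0,0,20],[-0.2,0.4,0],1],[[0,0,32],[-0.2,0.4,0],1],[[0,0,36],[-0.2,0.4,0],1],[[0,0,37],[-0.2,0.4,0],1],[[0,0,38],[-0.2,0.4,0],1],[[0,0,38],[-0.2,0.4,0],1]]'
python3 -c "
from h import *
goto((676.5,-82.6,14,2))"
```

```text
t: 6.95
tool_pos: [676.8, -83.0, 16.8]
eef_rot: [-0.0, 1.0, 0.018, 0.0]
wrist_force: [0.7, -0.4, 0.7]
gripper_width: 0.578
finger_force: 62.4
at 6.95 [676.8 -83.   16.8] yaw 2.0 tilt 0.03 w 0.578 F [ 0.7 -0.4  0.7] q [ 0.46  0.71 -0.58  1.47  0.42  1.08 -1.74]
-> [-0.3 -0.4  2.8] [-0.03 -0.    0.02]
```

Not touching yet, so I'll go on 1–2 mm and check the force.

```bash
python3 -m creep '[[[0,0,0.6],[0,0,0],1],[[0,0,1.2],[0,0,0],1],[[0,0,1.2],[0,0,0],1]]'
```

```text
t: 7.25
tool_pos: [676.7, -83.1, 15.4]
eef_rot: [-0.0, 1.0, 0.018, -0.0]
wrist_force: [-0.6, -0.1, 1.5]
gripper_width: 0.579
finger_force: 62.6
```

```bash
python3 -m creep '[[[0,0,0.6],[0,0,0],1],[[0,0,0.6],[0,0,0],1],[[0,0,0.6],[0,0,0],0.3],[[0,0,0.6],[0,0,0],0.3],[[0,0,0.6],[0,0,0],0.3],[[0,0,0.6],[0,0,0],0.3],[[0,0,-10],[0,0,0],0.3],[[0,0,-50],[0,0,0],0.3],[[0,0,-90],[0,0,0],0],[[0,0,-90],[0,0,0],0]]' | head -3
python3 - <<'E'
from h import *
d=bot.get_image("wrist");cv2.imwrite("pics/w2.png",d["color"][:,:,::-1])
# arch grasp, via a waypoint
goto((439.3,-56.5,120,135.8))
E
```

```text
t: 8.25
tool_pos: [679.9, -82.7, 112.5]
eef_rot: [0.0, 1.0, 0.018, 0.005]
at 8.3 [678.5 -82.9 109.3] yaw 2.0 tilt 0.31 w 0.999 F [-0.6 -1.  -0.2] q [ 0.48  0.62 -0.62  1.41  0.37  1.23 -1.71]
-> [-238.1  -34.8  -12. ] [   0.37   -0.14 -133.78]
```

View pics/w2.png

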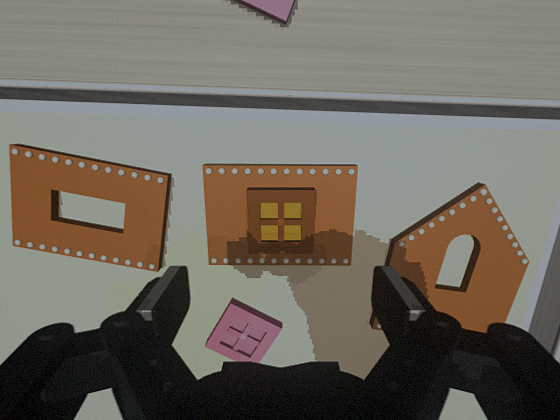

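The square window sits at (281,220), centred over its opening. Next is the arch.

```bash
python3 -m creep '[[[-238,-35,-12],[0.4,-0.1,-133.8],0.3],[[-238,-35,-12],[0.4,-0.1,-133.8],0.3],[[-238,-35,-12],[0.4,-0.1,-133.8],0.3],[[-238,-35,-12],[0.4,-0.1,-133.8],0.3],[[-238,-35,-12],[0.4,-0.1,-133.8],0.3],[[-238,-35,-12],[0.4,-0.1,-133.8],0.3],[[-238,-35,-12],[0.4,-0.1,-133.8],0.3],[[-238,-35,-12],[0.4,-0.1,-133.8],0.3],[[-238,-35,-12],[0.4,-0.1,-133.8],0.3],[[-238,-35,-12],[0.4,-0.1,-133.8],0.3],[[-238,-35,-12],[0.4,-0.1,-133.8],0.3],[[-238,-35,-12],[0.4,-0.1,-133.8],0.3],[[-238,-35,-12],[0.4,-0.1,-133.8],0.3],[[-238,-35,-12],[0.4,-0.1,-133.8],0.3],[[-238,-35,-12],[0.4,-0.1,-133.8],0.3],[[-238,-35,-12],[0.4,-0.1,-133.8],0.3],[[-238,-35,-12],[0.4,-0.1,-133.8],0.3],[[-238,-35,-12],[0.4,-0.1,-133.8],0.3],[[-238,-35,-12],[0.4,-0.1,-133.8],0.3]]' | head -3
python3 - <<'E'
from h import *
goto((439.3,-56.5,5,135.8)); measure(390,500,-120,0)
E
```

```text
t: 10.2
tool_pos: [437.3, -56.5, 117.2]
eef_rot: [-0.003, 0.377, 0.926, -0.001]
at 10.2 [437.3 -56.5 117.2] yaw 135.7 tilt 0.38 w 0.698 F [-0.1  0.   0.4] q [ 1.04  0.14 -1.05  2.01  0.14  1.07  0.72]
-> [ -2.1   1.8 112.1] [-0.21 -0.32 -0.1 ]
out  3235 rect [444.2 -60.4] 48.4 73.3 yaw mod90 45.7 centroid [442.7 -58.9]
```

```bash
python3 -m creep '[[[-2,2,45],[-0.2,-0.3,0],0.3],[[-2,2,90],[-0.2,-0.3,0],0.3],[[-2,2,104],[-0.2,-0.3,0],0.3],[[-2,2,110.5],[-0.2,-0.3,0],0.3],[[-2,2,110.5],[-0.2,-0.3,0],0.3],[[-2,2,110.5],[-0.2,-0.3,0],0.3],[[-2,2,110.5],[-0.2,-0.3,0],1],[[-2,2,110.5],[-0.2,-0.3,0],1],[[-2,2,110.5],[-0.2,-0.3,0],1],[[-2,2,110.5],[-0.2,-0.3,0],1],[[-2,2,110.5],[-0.2,-0.3,0],1]]'
python3 - <<'E'
from h import *
goto()
E
```

```text
t: 11.35
tool_pos: [440.5, -56.7, 8.4]
eef_rot: [0.001, 0.376, 0.927, -0.0]
wrist_force: [-3.4, 0.1, 13.9]
gripper_width: 0.524
finger_force: 58.9
at 11.35 [440.5 -56.7   8.4] yaw 135.8 tilt 0.12 w 0.524 F [-3.4  0.1 13.9] q [ 0.9   0.36 -0.95  2.1   0.39  0.86  0.51]
```

```bash
python3 -m creep '[[[0,0,-5],[0,0,0],1],[[0,0,-45],[0,0,0],1],[[0,0,-60],[0,0,0],1],[[0,0,-60],[0,0,0],1]]'|head -3
python3 - <<'E'
from h import *
goto((636.5,-235.3,62,173.9)); held()
E
```

```text
t: 11.75
tool_pos: [441.4, -56.9, 69.3]
eef_rot: [0.002, 0.376, 0.926, -0.0]
at 11.75 [441.4 -56.9  69.3] yaw 135.8 tilt 0.28 w 0.522 F [-0.1 -0.6 -1. ] q [ 0.99  0.24 -1.04  2.06  0.26  0.97  0.62]
-> [-264.2    8.2    8.5] [-2.000e-02  2.800e-01 -3.811e+01]
held top z -5.4 slope x,y [-0.004  0.011] rect centre [-4.7 -5.3] size [58.9 72.8] ang 89.5 pts 9013
```

```bash
python3 -m creep '[[[-264,8,8],[0,0.3,-38.1],1],[[-264,8,8],[0,0.3,-38.1],1],[[-264,8,8],[0,0.3,-38.1],1],[[-264,8,8],[0,0.3,-38.1],1],[[-264,8,8],[0,0.3,-38.1],1],[[-264,8,8],[0,0.3,-38.1],1],[[-264,8,8],[0,0.3,-38.1],1],[[-264,8,8],[0,0.3,-38.1],1],[[-264,8,8],[0,0.3,-38.1],1],[[-264,8,8],[0,0.3,-38.1],1]]'|head -3
python3 - <<'E'
from h import *
goto((636.5,-235.3,18,173.9)); held()
E
```

```text
t: 12.8
tool_pos: [633.9, -233.8, 59.0]
eef_rot: [-0.003, 0.052, 0.999, 0.001]
at 12.8 [ 633.9 -233.8   59. ] yaw 174.0 tilt 0.3 w 0.523 F [-0.   0.  -0.7] q [ 0.89  0.77 -0.91  1.45  0.62  1.23  1.38]
-> [-2.9 -1.3 41. ] [ 0.07 -0.29  0.09]
held top z -3.8 slope x,y [-0.006 -0.011] rect centre [1.4 3. ] size [66.4 77.4] ang 67.3 pts 9274
```

```bash
python3 -m creep '[[[-3,-1,20],[0,-0.3,0],1],[[-3,-1,34],[0,-0.3,0],1],[[-3,-1,38],[0,-0.3,0],1],[[-3,-1,39.5],[0,-0.3,0],1],[[-3,-1,39.5],[0,-0.3,0],1]]'
python3 - <<'E'
from h import *
goto((636.5,-235.3,18,173.9))
E
```

```text
t: 13.35
tool_pos: [637.3, -235.7, 19.5]
eef_rot: [0.0, 0.053, 0.999, 0.001]
wrist_force: [-0.3, 0.5, -0.5]
gripper_width: 0.522
finger_force: 61.3
at 13.35 [ 637.3 -235.7   19.5] yaw 173.9 tilt 0.11 w 0.522 F [-0.3  0.5 -0.5] q [ 0.88  0.81 -0.88  1.47  0.65  1.17  1.36]
-> [0.9 0.3 1.5] [0.11 0.03 0.03]
```

```bash
python3 -m creep '[[[0.5,0,0.6],[0,0,0],1],[[0.5,0,1.2],[0,0,0],1],[[0.5,0,1.8],[0,0,0],1],[[0.5,0,1.8],[0,0,0],1]]'
```

```text
t: 13.75
tool_pos: [637.0, -235.8, 18.7]
eef_rot: [0.0, 0.053, 0.999, 0.001]
wrist_force: [-2.7, 0.9, 9.6]
gripper_width: 0.525
finger_force: 63.0
```

```bash
python3 -m creep '[[[0.5,0,1.4],[0,0,0],1],[[0.5,0,1.4],[0,0,0],0.3],[[0.5,0,1.4],[0,0,0],0.3],[[0.5,0,1.4],[0,0,0],0.3],[[0.5,0,1.4],[0,0,0],0.3],[[0.5,0,-10],[0,0,0],0.3],[[0.5,0,-50],[0,0,0],0.3],[[0.5,0,-98],[0,0,0],0.3],[[0.5,0,-98],[0,0,0],0.3]]' | head -3
python3 - <<'E'
from h import *
d=bot.get_image("wrist");cv2.imwrite("pics/w3.png",d["color"][:,:,::-1])
goto((416.2,199,120,96.5))
E
```

```text
t: 14.65
tool_pos: [639.6, -235.7, 123.4]
eef_rot: [0.005, 0.053, 0.999, -0.0]
at 14.7 [ 638.3 -235.9  120. ] yaw 173.9 tilt 0.38 w 0.702 F [-0.8 -0.   0.2] q [ 0.91  0.71 -0.94  1.4   0.58  1.31  1.4 ]
-> [266.8 408.9  -1.5] [ 0.28  0.3  77.42]
```

View pics/w3.png

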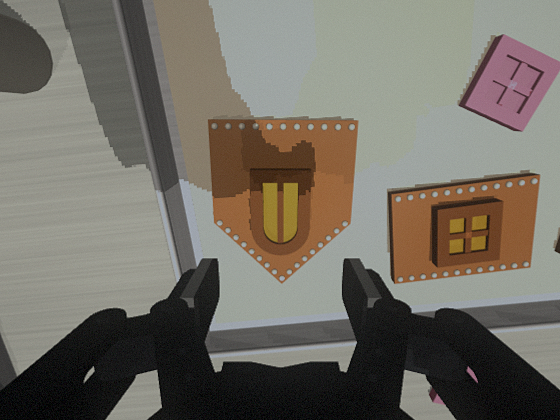

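The arch lies on the back gable at (280,210), with its crown towards the peak. Next is the wide window.

```bash
python3 -m creep '[[[267,409,0],[0.3,0.3,77.4],0.3],[[267,409,0],[0.3,0.3,77.4],0.3],[[267,409,0],[0.3,0.3,77.4],0.3],[[267,409,0],[0.3,0.3,77.4],0.3],[[267,409,0],[0.3,0.3,77.4],0.3],[[267,409,0],[0.3,0.3,77.4],0.3],[[267,409,0],[0.3,0.3,77.4],0.3],[[267,409,0],[0.3,0.3,77.4],0.3],[[267,409,0],[0.3,0.3,77.4],0.3],[[267,409,0],[0.3,0.3,77.4],0.3],[[267,409,0],[0.3,0.3,77.4],0.3],[[267,409,0],[0.3,0.3,77.4],0.3],[[267,409,0],[0.3,0.3,77.4],0.3]]' | head -3
python3 - <<'E'
from h import *
goto((416.2,199,8,96.5)); measure(350,480,130,260)
E
```

```text
t: 16.0
tool_pos: [414.3, 198.1, 115.8]
eef_rot: [-0.003, 0.666, 0.746, -0.002]
at 16.0 [414.3 198.1 115.8] yaw 96.5 tilt 0.4 w 0.698 F [ 0.3 -1.  -0.6] q [ 0.44  0.2  -1.05  1.98  0.19  1.08 -0.58]
-> [  0.5   2.8 107.8] [-0.38 -0.12 -0.03]
out  3602 rect [417.3 196.3] 46.5 79.7 yaw mod90 6.6 centroid [417.3 196.4]
```

```bash
python3 -m creep '[[[-1,2.6,45],[-0.4,-0.1,0],0.3],[[-1,2.6,90],[-0.4,-0.1,0],0.3],[[-1,2.6,102],[-0.4,-0.1,0],0.3],[[-1,2.6,107],[-0.4,-0.1,0],0.3],[[-1,2.6,107],[-0.4,-0.1,0],0.3],[[-1,2.6,107],[-0.4,-0.1,0],0.3],[[-1,2.6,107],[-0.4,-0.1,0],1],[[-1,2.6,107],[-0.4,-0.1,0],1],[[-1,2.6,107],[-0.4,-0.1,0],1],[[-1,2.6,107],[-0.4,-0.1,0],1],[[-1,2.6,107],[-0.4,-0.1,0],1]]'
python3 -m creep '[[[0,0,-5],[0,0,0],1],[[0,0,-45],[0,0,0],1],[[0,0,-60],[0,0,0],1],[[0,0,-60],[0,0,0],1]]'
python3 - <<'E'
from h import *
goto((675.8,72.6,62,80.7)); held()
E
```

```text
t: 17.15
tool_pos: [419.7, 200.7, 13.0]
eef_rot: [0.002, 0.666, 0.746, 0.004]
wrist_force: [-2.8, -2.3, 34.2]
gripper_width: 0.002
finger_force: 17.0
t: 17.55
tool_pos: [417.6, 199.1, 71.7]
eef_rot: [0.002, 0.666, 0.746, 0.002]
wrist_force: [0.0, 0.7, -0.0]
gripper_width: 0.002
finger_force: 0.0
at 17.55 [417.6 199.1  71.7] yaw 96.5 tilt 0.32 w 0.002 F [ 0.   0.7 -0. ] q [ 0.39  0.29 -1.02  2.02  0.29  0.99 -0.66]
-> [-155.   242.1   10.9] [ 0.32 -0.08 15.81]
held top z -20.5 slope x,y [0.169 0.011] rect centre [9.6 0.1] size [26.9  5. ] ang 88.6 pts 36
```

The fingers slid over the top: the grip was too high. I'll open, rise and look again.

```bash
python3 -m creep '[[[0,0,-48],[0,0,0],0.3],[[0,0,-48],[0,0,0],0.3],[[0,0,-48],[0,0,0],0.3],[[0,0,-48],[0,0,0],0.3],[[0,0,-48],[0,0,0],0.3]]' | head -3
python3 - <<'E'
from h import *
goto((417,198,5,96.5)); measure(350,480,130,260)
d=bot.get_image("wrist");cv2.imwrite("pics/w4.png",d["color"][:,:,::-1]); tips()
E
```

```text
t: 18.1
tool_pos: [415.2, 198.1, 116.0]
eef_rot: [-0.001, 0.666, 0.746, -0.0]
at 18.1 [415.2 198.1 116. ] yaw 96.5 tilt 0.07 w 0.696 F [ 0.  -0.  -0.7] q [ 0.45  0.21 -1.06  1.98  0.2   1.07 -0.58]
-> [ -0.4   1.9 111. ] [-0.06 -0.03  0.03]
out  3606 rect [418.7 196.7] 46.6 79.7 yaw mod90 6.1 centroid [418.7 196.7]
width 0.698 tip z [-9.9 -6.2 -4.1] inner y [30.2 30.4 30.5] x -11.3 12.5
width 0.698 tip z [-9.8 -6.4 -4.5] inner y [28.5 28.8 28.9] x -11.3 12.4
```

View pics/w4.png

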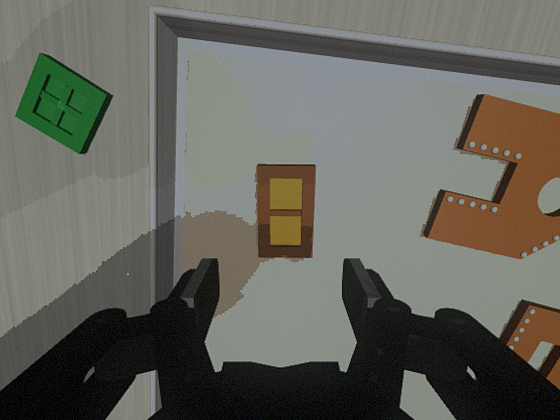

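The wide window is still flat at (286,211) and hardly moved. I'll regrip about 3 mm deeper.

```bash
python3 -m creep '[[[-1,2.7,45],[0,0,0],0.3],[[-1,2.7,90],[0,0,0],0.3],[[-1,2.7,104],[0,0,0],0.3],[[-1,2.7,111],[0,0,0],0.3],[[-1,2.7,111],[0,0,0],0.3],[[-1,2.7,111],[0,0,0],0.3],[[-1,2.7,111],[0,0,0],1],[[-1,2.7,111],[0,0,0],1],[[-1,2.7,111],[0,0,0],1],[[-1,2.7,111],[0,0,0],1],[[-1,2.7,111],[0,0,0],1]]'
```

```text
t: 19.35
tool_pos: [419.9, 198.2, 7.9]
eef_rot: [0.001, 0.666, 0.746, 0.001]
wrist_force: [-4.4, -0.9, 15.3]
gripper_width: 0.507
finger_force: 58.7
```

```bash
python3 -m creep '[[[0,0,-5],[0,0,0],1],[[0,0,-40],[0,0,0],1],[[0,0,-60],[0,0,0],1],[[0,0,-60],[0,0,0],1]]'
python3 - <<'E'
from h import *
goto((675.8,72.6,62,80.7)); held()
E
```

```text
t: 19.75
tool_pos: [420.6, 198.6, 69.1]
eef_rot: [0.002, 0.666, 0.746, 0.003]
wrist_force: [0.4, -0.5, -0.7]
gripper_width: 0.506
finger_force: 61.1
at 19.75 [420.6 198.6  69.1] yaw 96.5 tilt 0.35 w 0.506 F [ 0.4 -0.5 -0.7] q [ 0.4   0.3  -1.03  2.01  0.31  0.99 -0.67]
-> [-154.1  239.3    8.4] [ 0.33 -0.1  15.81]
held top z -6.0 slope x,y [-0.001  0.014] rect centre [ 0.2 -0.7] size [79.  66.5] ang 0.4 pts 10095
```

```bash
python3 -m creep '[[[-154,239,7],[0.3,-0.1,15.8],1],[[-154,239,7],[0.3,-0.1,15.8],1],[[-154,239,7],[0.3,-0.1,15.8],1],[[-154,239,7],[0.3,-0.1,15.8],1],[[-154,239,7],[0.3,-0.1,15.8],1],[[-154,239,7],[0.3,-0.1,15.8],1],[[-154,239,7],[0.3,-0.1,15.8],1],[[-154,239,7],[0.3,-0.1,15.8],1],[[-154,239,7],[0.3,-0.1,15.8],1]]'|head -3
python3 - <<'E'
from h import *
goto((675.8,72.6,18.5,80.7))
E
```

```text
t: 20.7
tool_pos: [672.5, 73.2, 58.6]
eef_rot: [-0.002, 0.761, 0.648, -0.002]
at 20.7 [672.5  73.2  58.6] yaw 80.8 tilt 0.34 w 0.505 F [-0.2  0.5 -0. ] q [ 0.34  0.71 -0.75  1.45  0.5   1.18 -0.64]
-> [ 0.   3.6 40.1] [-0.33  0.09  0.12]
```

```bash
python3 -m creep '[[[0,3.4,20],[-0.3,0.1,0],1],[[0,3.4,34],[-0.3,0.1,0],1],[[0,3.4,38.5],[-0.3,0.1,0],1],[[0,3.4,40],[-0.3,0.1,0],1],[[0,3.4,40],[-0.3,0.1,0],1]]'
python3 - <<'E'
from h import *
goto((675.8,72.6,17,80.7))
E
```

```text
t: 21.2
tool_pos: [676.8, 71.7, 19.4]
eef_rot: [0.0, 0.762, 0.648, 0.0]
wrist_force: [0.1, -0.7, -0.9]
gripper_width: 0.504
finger_force: 61.1
at 21.2 [676.8  71.7  19.4] yaw 80.7 tilt 0.06 w 0.504 F [ 0.1 -0.7 -0.9] q [ 0.33  0.75 -0.73  1.47  0.53  1.12 -0.66]
-> [ 0.7 -1.1  2.4] [ 0.06 -0.02  0.04]
```

```bash
python3 -m creep '[[[0.3,-0.7,0.6],[0,0,0],1],[[0.3,-0.7,1.2],[0,0,0],1],[[0.3,-0.7,1.8],[0,0,0],1],[[0.3,-0.7,1.8],[0,0,0],1]]'
```

```text
t: 21.6
tool_pos: [676.5, 72.0, 18.3]
eef_rot: [0.001, 0.762, 0.648, 0.001]
wrist_force: [-2.4, -1.3, 5.9]
gripper_width: 0.503
finger_force: 62.0
```

```bash
python3 -m creep '[[[0.3,-0.7,1.5],[0,0,0],1],[[0.3,-0.7,1.5],[0,0,0],0.37],[[0.3,-0.7,1.5],[0,0,0],0.37],[[0.3,-0.7,1.5],[0,0,0],0.37],[[0.3,-0.7,1.5],[0,0,0],0.37],[[0.3,-0.7,-10],[0,0,0],0.37],[[0.3,-0.7,-50],[0,0,0],0.3],[[0.3,-0.7,-98],[0,0,0],0.25],[[0.3,-0.7,-98],[0,0,0],0.25]]' | head -3
python3 - <<'E'
from h import *
d=bot.get_image("wrist");cv2.imwrite("pics/w5.png",d["color"][:,:,::-1])
goto((395.2,-203.5,120,0))
E
```

```text
t: 22.5
tool_pos: [678.8, 73.7, 123.6]
eef_rot: [0.003, 0.762, 0.648, 0.005]
at 22.55 [677.5  73.1 120.1] yaw 80.7 tilt 0.44 w 0.75 F [ 0.3  0.1 -0.3] q [ 0.35  0.65 -0.78  1.4   0.46  1.27 -0.62]
-> [-318.5 -234.    -2.4] [ 0.26 -0.4  80.72]
```

View pics/w5.png

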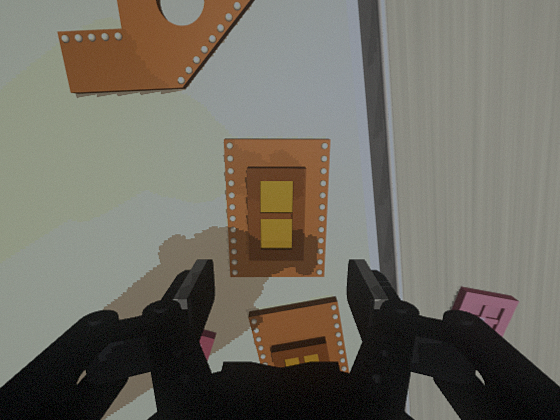

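The wide window is centred and straight at (277,213). Now the round one.

```bash
python3 -m creep '[[[-318,-234,-2],[0.3,-0.4,80.7],0.2],[[-318,-234,-2],[0.3,-0.4,80.7],0.2],[[-318,-234,-2],[0.3,-0.4,80.7],0.2],[[-318,-234,-2],[0.3,-0.4,80.7],0.2],[[-318,-234,-2],[0.3,-0.4,80.7],0.2],[[-318,-234,-2],[0.3,-0.4,80.7],0.2],[[-318,-234,-2],[0.3,-0.4,80.7],0.2],[[-318,-234,-2],[0.3,-0.4,80.7],0.2],[[-318,-234,-2],[0.3,-0.4,80.7],0.2],[[-318,-234,-2],[0.3,-0.4,80.7],0.2],[[-318,-234,-2],[0.3,-0.4,80.7],0.2],[[-318,-234,-2],[0.3,-0.4,80.7],0.2],[[-318,-234,-2],[0.3,-0.4,80.7],0.2]]' | head -3
python3 - <<'E'
from h import *
measure(340,460,-270,-140); goto((395.2,-203.5,5,0))
E
```

```text
t: 23.85
tool_pos: [393.3, -203.5, 116.9]
eef_rot: [0.0, 1.0, 0.001, -0.004]
out  2305 rect [ 394.8 -202.3] 54.4 54.4 yaw mod90 45.0 centroid [ 394.8 -202.3]
at 23.9 [ 393.3 -203.6  116.9] yaw 0.1 tilt 0.42 w 0.802 F [-0.1  0.5 -0.2] q [ 0.94  0.08 -0.58  2.03  0.05  1.06 -1.23]
-> [ 2.700e+00 -1.000e-01  1.119e+02] [0.01 0.42 0.13]
```

```bash
python3 -m creep '[[[2.4,-0.5,45],[0,0.4,0],0.2],[[2.4,-0.5,90],[0,0.4,0],0.2],[[2.4,-0.5,104],[0,0.4,0],0.2],[[2.4,-0.5,112],[0,0.4,0],0.2],[[2.4,-0.5,112],[0,0.4,0],0.2],[[2.4,-0.5,112],[0,0.4,0],0.2],[[2.4,-0.5,112],[0,0.4,0],1],[[2.4,-0.5,112],[0,0.4,0],1],[[2.4,-0.5,112],[0,0.4,0],1],[[2.4,-0.5,112],[0,0.4,0],1],[[2.4,-0.5,112],[0,0.4,0],1]]'
```

```text
t: 25.0
tool_pos: [396.0, -204.1, 7.2]
eef_rot: [0.001, 1.0, 0.0, 0.001]
wrist_force: [-5.3, 2.2, 19.1]
gripper_width: 0.586
finger_force: 58.7
```

```bash
python3 -m creep '[[[0,0,-5],[0,0,0],1],[[0,0,-40],[0,0,0],1],[[0,0,-65],[0,0,0],1],[[0,0,-65],[0,0,0],1]]'
python3 - <<'E'
from h import *
goto((634.3,237.2,70,-6.7)); held()
E
```

```text
t: 25.4
tool_pos: [397.1, -204.5, 73.8]
eef_rot: [0.002, 1.0, 0.0, 0.003]
wrist_force: [-0.0, -0.7, -0.5]
gripper_width: 0.586
finger_force: 62.0
at 25.4 [ 397.1 -204.5   73.8] yaw 0.0 tilt 0.38 w 0.586 F [-0.  -0.7 -0.5] q [ 0.93  0.14 -0.58  2.07  0.1   0.95 -1.28]
-> [ 237.4 -441.6    3.1] [ 0.23 -0.31  6.73]
held top z -6.9 slope x,y [-0.005 -0.017] rect centre [0.9 0.5] size [54.  54.1] ang 36.4 pts 6325
```

```bash
python3 -m creep '[[[237,-441,2],[0.2,-0.3,6.7],1],[[237,-441,2],[0.2,-0.3,6.7],1],[[237,-441,2],[0.2,-0.3,6.7],1],[[237,-441,2],[0.2,-0.3,6.7],1],[[237,-441,2],[0.2,-0.3,6.7],1],[[237,-441,2],[0.2,-0.3,6.7],1],[[237,-441,2],[0.2,-0.3,6.7],1],[[237,-441,2],[0.2,-0.3,6.7],1],[[237,-441,2],[0.2,-0.3,6.7],1],[[237,-441,2],[0.2,-0.3,6.7],1],[[237,-441,2],[0.2,-0.3,6.7],1],[[237,-441,2],[0.2,-0.3,6.7],1],[[237,-441,2],[0.2,-0.3,6.7],1]]'|head -3
python3 - <<'E'
from h import *
goto((634.3,237.2,18.5,-6.7))
E
```

```text
t: 26.75
tool_pos: [631.4, 236.3, 66.9]
eef_rot: [-0.001, 0.998, -0.059, -0.003]
at 26.75 [631.4 236.3  66.9] yaw -6.7 tilt 0.38 w 0.581 F [-0.1 -0.6  0.1] q [ 0.04  0.67 -0.67  1.46  0.43  1.17 -2.38]
-> [ 3.1 -1.2 48.4] [-0.07  0.37 -0.03]
```

```bash
python3 -m creep '[[[2.2,-1,25],[0,0.4,0],1],[[2.2,-1,40],[0,0.4,0],1],[[2.2,-1,46],[0,0.4,0],1],[[2.2,-1,48],[0,0.4,0],1],[[2.2,-1,48],[0,0.4,0],1]]'
python3 - <<'E'
from h import *
goto((634.3,237.2,17,-6.7))
E
```

```text
t: 27.25
tool_pos: [633.9, 238.3, 20.1]
eef_rot: [-0.001, 0.998, -0.058, 0.001]
wrist_force: [-0.4, 0.2, -0.7]
gripper_width: 0.579
finger_force: 62.1
at 27.25 [633.9 238.3  20.1] yaw -6.7 tilt 0.18 w 0.579 F [-0.4  0.2 -0.7] q [ 0.03  0.72 -0.65  1.48  0.46  1.09 -2.4 ]
-> [0.5 1.  3.1] [-0.16 -0.09 -0.  ]
```

```bash
python3 -m creep '[[[0,0.7,1],[0,0,0],1],[[0,0.7,2],[0,0,0],1],[[0,0.7,2.7],[0,0,0],1],[[0,0.7,2.7],[0,0,0],1]]'
```

```text
t: 27.65
tool_pos: [633.9, 238.0, 17.6]
eef_rot: [-0.001, 0.998, -0.058, 0.001]
wrist_force: [-0.6, -2.2, 3.9]
gripper_width: 0.584
finger_force: 62.8
```

```bash
python3 -m creep '[[[0,0,0.5],[0,0,0],1],[[0,0,0.5],[0,0,0],1],[[0,0,0.5],[0,0,0],0.28],[[0,0,0.5],[0,0,0],0.28],[[0,0,0.5],[0,0,0],0.28],[[0,0,0.5],[0,0,0],0.28],[[0,0,-10],[0,0,0],0.28],[[0,0,-50],[0,0,0],0.2],[[0,0,-98],[0,0,0],0.1],[[0,0,-98],[0,0,0],0.1]]' | head -3
python3 - <<'E'
from h import *
d=bot.get_image("wrist");cv2.imwrite("pics/w6.png",d["color"][:,:,::-1])
goto((570,0,340,0))
E
```

```text
t: 28.65
tool_pos: [636.5, 239.9, 123.3]
eef_rot: [-0.004, 0.998, -0.058, 0.006]
at 28.7 [635.4 238.9 119.9] yaw -6.7 tilt 0.56 w 0.899 F [ 0.4 -0.1 -1.2] q [ 0.05  0.62 -0.69  1.41  0.4   1.24 -2.36]
-> [ -35.4  243.6 -221.8] [-0.32 -0.46 -6.68]
```

View pics/w6.png

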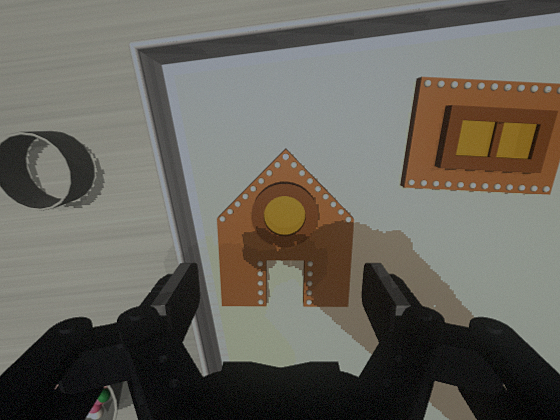

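The round window sits over its opening at (285,214). One overview check of all four, measuring amber pane centres and top heights.

```bash
python3 -m creep '[[[-15,244,-222],[-0.3,-0.5,-6.7],0],[[-15,244,-222],[-0.3,-0.5,-6.7],0],[[-15,244,-222],[-0.3,-0.5,-6.7],0],[[-15,244,-222],[-0.3,-0.5,-6.7],0],[[-15,244,-222],[-0.3,-0.5,-6.7],0],[[-15,244,-222],[-0.3,-0.5,-6.7],0],[[-15,244,-222],[-0.3,-0.5,-6.7],0],[[-15,244,-222],[-0.3,-0.5,-6.7],0],[[-15,244,-222],[-0.3,-0.5,-6.7],0]]' | head -2
python3 - <<'E'
from h import *
d=bot.get_image("wrist"); s=2; z=22
im=ortho(d,z,540,780,-330,330,s); h=cv2.cvtColor(im,cv2.COLOR_RGB2HSV)
m=((h[...,0]>17)&(h[...,0]<32)&(h[...,1]>150)).astype(np.uint8)*255
rz=d["range_z"];f=210/np.tan(np.radians(d["vertical_fov"]/2))
v,u=np.indices(rz.shape);W=d["xyz"]+rot(d["orientation"]).apply(np.stack([(u-d["cx"])*rz/f,-(v-d["cy"])*rz/f,-rz],-1).reshape(-1,3))
for n,w,a,mm in(("round",(634.3,237.2),-6.7,27),("arch",(641.5,-235.8),-6.1,24),("square",(676.5,-82.6),2,26),("wide",(675.8,72.6),-9.3,23)):
    k=np.zeros_like(m);c=(int((330-w[1])*s),int((780-w[0])*s));cv2.circle(k,c,80,255,-1)
    pts=cv2.findNonZero(m&k);r=cv2.minAreaRect(pts);o=world(r[0],780,330,s)
    t=np.radians(a);D=o-w
    q=np.hypot(*(W[:,:2]-w).T)<24;P=W[q];nrm=np.linalg.lstsq(np.c_[P[:,:2]-w,np.ones(len(P))],P[:,2],rcond=None)[0]
    print(n,"pane centre",o.round(1),"off in wall x,y",np.round([D@[np.cos(t),np.sin(t)],D@[-np.sin(t),np.cos(t)]],1),"yaw err mod90",round((-r[2]-a+45)%90-45,1),"size",np.round(r[1],1)/s,"z",nrm[2].round(1),"slope",nrm[:2].round(3))
cv2.imwrite("pics/o1.png",cv2.resize(im[:,:,::-1],None,fx=.6,fy=.6))
E
```

```text
t: 29.6
tool_pos: [589.7, -3.5, 336.0]
round pane centre [630.5 237.6] off in wall x,y [-3.8 -0.1] yaw err mod90 10.3 size [39.2  32.75] z 20.8 slope [ 0.009 -0.011]
arch pane centre [ 640.9 -235.5] off in wall x,y [-0.6  0.3] yaw err mod90 0.8 size [27.1  51.05] z 20.5 slope [ 0.01  -0.008]
square pane centre [675.6 -82.7] off in wall x,y [-0.9 -0.1] yaw err mod90 0.1 size [32.25 31.95] z 21.0 slope [0.006 0.011]
wide pane centre [675.2  71.8] off in wall x,y [-0.5 -0.9] yaw err mod90 -0.3 size [58.05 26.5 ] z 20.3 slope [0.003 0.001]
```

View pics/o1.png

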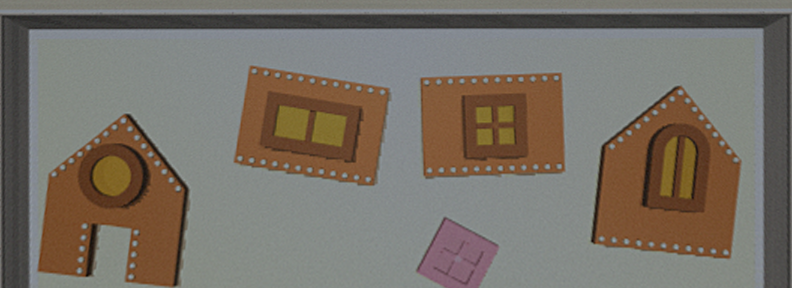

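```bash
python3 -c "
from plant import bot
print(bot.hand_in())"
```

```text
the job is handed in; nothing more can be done
None
```

All four windows are on their walls and the job is handed in at about 30 s: three measured within about 1 mm of centre and straight, the round one within about 4 mm (a rougher reading), and the wide window took two tries because the first grip slid off it. I kept clear of the bottle but didn't look at it again at the end, and the hand-in returned no verdict.

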